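Issue four AA cells from the battery magazine

TASK

Set the empty yellow tray under the battery magazine, pushed in to the stop with its handle towards you, and issue four of the eight cells into it: lift the red spring knob, draw the slide gate out to its second notch and let the knob drop back in. When the four cells are down, lift the knob again, push the gate fully shut and let the knob lock it. Leave the other four cells in the magazine, the tray where it is, and everything else on the desk where it stands.

Things in the scene. Friction and masses are not known exactly. Their poses are not given: they have to be found in the camera images.
- magazine: Fixed teal battery magazine on two legs, open top at z = 141 mm. Origin on the desk below the outlet's centre; x away from the robot, z up. Four columns, centres y = +33, +11, -11, -33 mm, each 17 mm wide (y) by 54 mm, hold two AA cells each, one on the other, lying along x, seen through the open slots. Hopper x = -37 to +37 mm. To -y the gate's tongue runs on an index bar (five notches, top z = 69 mm) that ends at y = -229 mm.
- tray_bay (a point): Where the tray's centre stands when it is pushed in to the stop: 3 mm behind and 17 mm above the magazine's origin, same axes. The bay opens to the magazine's -x. Legs' inner faces at y = +-60 mm, from x = -39 to +49 mm of the magazine; stop bar across the back, face at x = +43 mm, 30 mm high; clear height 64 mm.
- gate (a joint): How far the slide gate (4 mm aluminium plate, top z = 74 mm) is drawn out, to the magazine's -y, in m: 0 shut, end 0.088. Notches at 0, 0.022, 0.044, 0.066, 0.088, about 1.5 mm play. Each notch opens one more column fully, from y = +33 mm on; a column 14 mm open drops both its cells. Friction about 2 N. It moves only with the knob lifted.
- plunger (a joint): Lift of the spring index knob in m: 0 with the pin seated in a notch, top stop 0.014. The gate is free above 0.0065. Let go between notches, the pin rides on the bar (0.006) and drops into the next notch that passes. The spring presses down with 4 N when seated, 8 N at 0.010.
- knob_grip (a point): Centre of the red knob, 26 mm across, 22 mm tall, axis vertical, to pinch from above. It rides on the gate's tongue, at magazine x = 0, y = -115 mm - gate, z = 110 mm + plunger; its axis is 62 mm from the hopper, 49 mm from the lower frame (top z = 80 mm). Under it a collar 16 mm across (z = 74 to 94 mm) on the 56 mm wide tongue (z = 74 mm; a lip 19 mm beyond the knob's axis rises to z = 84 mm).
- tray_grip (a point): Grip point of the yellow tray's handle, a bar 12 mm thick (y) and 24 mm tall (z = 14 to 38 mm above the tray's underside) that reaches 82 mm out from the tray's front. The point is 26 mm above the underside and 95 mm from the tray's centre, on its -x side; x points from here to the centre. Tray about 0.12 kg.
- tray_center (a point): Centre of the loose yellow tray, 17 mm above its underside: an open box 80 mm (x) by 106 mm (y), 34 mm tall, walls and floor 3 mm, handle at -x.
- cell1_center (a point): Centre of an AA cell, 14.5 mm in diameter and 50.5 mm long along its x, 23 g, black with a copper end. At the start lower cell of the column at y = +33 mm of the magazine, the first column to open.
- cell2_center (a point): Centre of an AA cell, 14.5 mm in diameter and 50.5 mm long along its x, 23 g, black with a copper end. At the start upper cell of the column at y = +33 mm of the magazine, the first column to open.
- cell3_center (a point): Centre of an AA cell, 14.5 mm in diameter and 50.5 mm long along its x, 23 g, black with a copper end. At the start lower cell of the column at y = +11 mm of the magazine, the second column to open.
- cell4_center (a point): Centre of an AA cell, 14.5 mm in diameter and 50.5 mm long along its x, 23 g, black with a copper end. At the start upper cell of the column at y = +11 mm of the magazine, the second column to open.
- cell5_center (a point): Centre of an AA cell, 14.5 mm in diameter and 50.5 mm long along its x, 23 g, black with a copper end. At the start lower cell of the column at y = -11 mm of the magazine, the third column to open.
- cell6_center (a point): Centre of an AA cell, 14.5 mm in diameter and 50.5 mm long along its x, 23 g, black with a copper end. At the start upper cell of the column at y = -11 mm of the magazine, the third column to open.
- cell7_center (a point): Centre of an AA cell, 14.5 mm in diameter and 50.5 mm long along its x, 23 g, black with a copper end. At the start lower cell of the column at y = -33 mm of the magazine, the last column to open.
- cell8_center (a point): Centre of an AA cell, 14.5 mm in diameter and 50.5 mm long along its x, 23 g, black with a copper end. At the start upper cell of the column at y = -33 mm of the magazine, the last column to open.
- spray_mid (a point): Bystander: white spray bottle with a blue cap, 52 mm in diameter, 115 mm tall; its mid-height.
- tape_roll: Bystander: roll of tape standing flat, 96 mm in diameter, 48 mm tall; origin under its centre.
- mug: Bystander: blue mug, 82 mm in diameter, 95 mm tall; origin under its centre.
- stapler: Bystander: teal stapler, 132 mm long (its x), 34 mm wide, 55 mm tall; origin under its centre.
- cell_box: Bystander: carton of spare cells, 60 by 110 by 32 mm; origin under its centre.

How it is judged:
By the outcome, as a careful person would: the job done as asked, in the order asked, and still so for the second after the job is handed in, with the robot touching nothing.
It also fails if it takes over 61 s, if anything falls off the work surface, if the arm or the gripper's body presses on something with over 40 N, if the wrist force passes 120 N, or if a joint passes its speed limit or range.

ROBOT

A 7-joint arm with a two-finger parallel gripper is mounted at the origin on the work surface. World frame = base frame: x ahead of the robot, y to its left, z up, the work surface at z = 0. Lengths are in m, angles in rad, forces in N, time in s.
With the tool pointing down it reaches from about 0.4 to 0.85 m from the base axis. Payload 6.9 kg.
Tool frame: the origin (TCP) lies on the centre line of the jaws, within the pads' length; the fingertips stand 19 mm ahead of it and the grasp point (between the pads) is the TCP; z points along the fingers, y is the direction in which the jaws open and shut (so a half turn about z gives the same grasp; the last joint's range is limited). The gripper opens to 85 mm and grips with 20 to 120 N. Pads are 22 mm wide; open, the fingers measure 114 mm over their backs; the gripper's body (76 mm by 85 mm) begins 54 mm behind the grasp point. The pads swing forward as they close: fully open they stand 13 mm farther back than shut.
Start: joints at [1.244, 0.507, -0.238, 1.5, 0.126, 1.149, -0.155], TCP at [0.262, -0.568, 0.25] pointing down, gripper open.
Joint ranges: [-3.08, 3.08], [-0.24, 2.05], [-1.43, 1.35], [0, 2.5], [-1.52, 4.66], [0.17, 1.96], [-2.89, 2.89]. Speed limits (rad/s): [2.39, 2.39, 3.14, 3.14, 3.14, 3.14, 3.14].

INTERFACE

Orientations are given as [roll, pitch, yaw] about the fixed x, y, z axes, in that order (R = Rz(yaw) Ry(pitch) Rx(roll)).
In Python, from cell import env gives the robot as it stands.
- The arm moves only by the shell command python3 -m crank 'ROWS'. ROWS is JSON, a list of rows, each a list of 5 numbers: the finger opening in mm, from 0 to 85.4, then the shift along the tool's x, y, z normalised to -1 to 1, where 1 is 25 mm, then the turn about the tool's z normalised to -1 to 1, where 1 is pi rad. A call has 1 to 12 rows; each row shifts and turns the commanded pose from where the row before left it, along the tool's axes as they then stand; what a row does not reach is not made up. A row lasts 1/8 s, in which the tool goes at most 62.5 mm and 10.7 degrees, less where a joint would pass 70% of its speed; a pose out of reach is approached as far as the arm can. A call with a number of a shift or a turn outside -1 to 1 is refused whole. A call with a gripper value outside its range is refused whole. The fingers move at their own pace and stop on an object; the grip force is fixed at half the most. Time passes only in rows, so rows that do not move let the fingers close. It gives the time, the measured TCP pose, the force and the opening at its end, in the units of the state.
- env.sense(): the state, without advancing time (a new reading comes with each control period).
- env.snapshot(name): name is "side" or "top" or "wrist"; returns (picture, depth): 400x640x3 uint8, red, green, blue; 400x640 float32, m along the optical axis (not along the pixel's ray), 0 where there is no reading.
- env.calibration(name): a dict with "fovy" (degrees; the focal length in pixels is half the picture's height over the tangent of half this angle, whatever the lens; pixels are square), "cx", "cy" (the principal point, pixels), "T" (4x4, takes a point from camera to world coordinates). Camera axes: x right, y up, looking along -z (the intrinsics and any distortion apply to the point x, -y, -z); pixel columns grow to the right and rows downward; lengths in m; the calibration is good to about 2 mm. A picture is of the moment at which its call begins: read the wrist's pose just before it. calibration takes no time and is no camera call; for the wrist camera it gives the pose at the moment of the call.
- env.hand_in(): hands the job in, once; it reports no verdict.
The state is a dict: "time_s": time; "joint_pos": joint angles; "joint_vel": joint speeds; "effort": joint torques, N m; "eef_pos": TCP position; "orientation": TCP orientation; "force": force on the tool from outside, world axes, zero at the start; "ft_torque": the same for the moment, N m; "width": finger opening in m.
Only numpy, scipy, OpenCV 4.12 (cv2) and the standard library are available. Lean on these libraries where they do the work, as an engineer would, in place of code of your own. Each camera call takes 0.05 s, during which the arm holds its last target. There are 200 camera calls.

## Working session

There is one attempt and no reset: what is moved stays moved. The work goes in short steps, Python scripts to look and compute and a shell command to move; the robot and the scene stay as the last step left them, time stands still between calls to the robot, and variables do not carry over. Pictures are saved under pics/ and viewed, on a budget of 10 in all, crops included, one or two more only if the job needs it, and the job is handed in when it is done.

```bash
ls; mkdir -p pics; cat > h.py <<'E'
import numpy as np, cv2
from cell import env
def px2w(cal,u,v,depth=None,z=None):
    f=200/np.tan(np.radians(cal["fovy"])/2); T=np.array(cal["T"])
    k=[cal[q] for q in cal if q.startswith("dist")]
    d=np.array([(u-cal["cx"])/f,-(v-cal["cy"])/f,-1.0])
    if depth is not None: return (T@np.r_[d*depth,1])[:3]
    w=T[:3,:3]@d; o=T[:3,3]; return o+w*(z-o[2])/w[2]
E
python3 - <<'E'
from h import *
s=env.sense(); print(s)
for n in ("top","side"):
    c=env.calibration(n); print(n,{k:np.round(v,3).tolist() if not isinstance(v,str) else v for k,v in c.items()})
    p,d=env.snapshot(n); cv2.imwrite(f"pics/{n}0.png",p[:,:,::-1]); np.save(f"{n}0d.npy",d); np.save(f"{n}0.npy",p)
E
```

```text
pics
{'time_s': 0.0, 'joint_pos': array([ 1.24449084,  0.50834506, -0.23752301,  1.50112606,  0.12568673,
        1.14890943, -0.15479258]), 'joint_vel': array([ 0.00059795,  0.00110736, -0.00131741,  0.00064845,  0.00089604,
        0.00182839, -0.00175294]), 'effort': array([-1.16262159e-03, -6.20597434e+01, -2.18691185e+00, -2.49655831e+01,
        1.27621941e-02,  1.18716963e-02,  4.39863800e-05]), 'eef_pos': array([ 0.26130498, -0.567237  ,  0.24942743]), 'orientation': array([-3.13979267e+00,  2.26063685e-05,  4.31822466e-01]), 'force': array([-0.16012283,  0.19999381,  0.32785361]), 'ft_torque': array([ 0.03931889, -0.01518211,  0.03123627]), 'width': 0.08567038453903177}
top {'fovy': 49.166, 'cx': 322.986, 'cy': 200.421, 'T': [[0.038, 0.974, -0.221, 0.354], [-0.999, 0.037, -0.007, 0.027], [0.002, 0.222, 0.975, 1.1], [0.0, 0.0, 0.0, 1.0]]}
side {'fovy': 50.268, 'cx': 320.996, 'cy': 203.471, 'T': [[-0.891, 0.321, -0.321, 0.232], [-0.453, -0.66, 0.6, 0.676], [-0.02, 0.68, 0.733, 0.888], [0.0, 0.0, 0.0, 1.0]]}
```

View pics/top0.png

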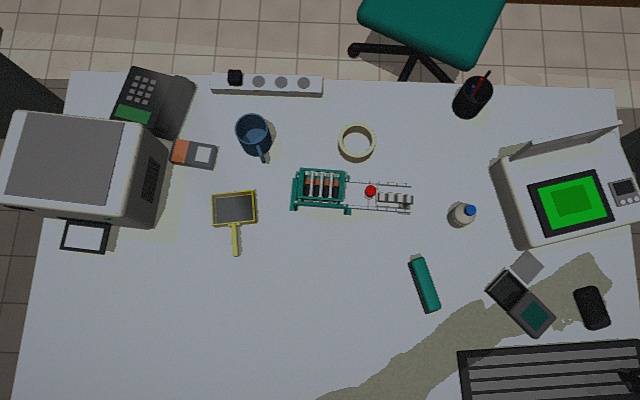

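View pics/side0.png

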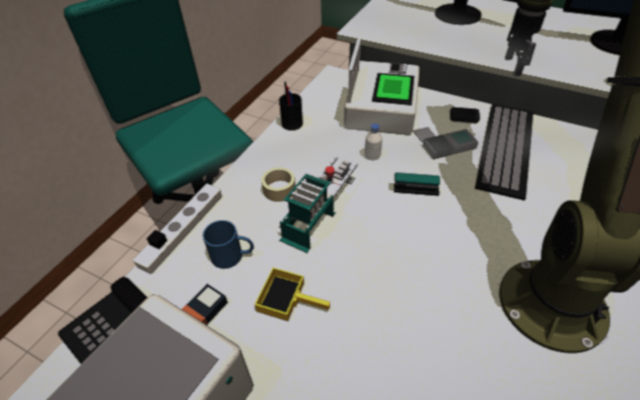

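The top view shows the tray at (235,210) with its handle towards the bottom, the magazine at (320,188), the red knob at (370,191) and the bystanders. The side view shows the same things: the tray at (283,293), magazine (307,210) and knob (330,171). Next I'll measure them.

```bash
python3 - <<'E'
from h import *
def proj(c,P):
    f=200/np.tan(np.radians(c["fovy"])/2); q=np.linalg.inv(np.array(c["T"]))@np.r_[P,1]
    return np.round([c["cx"]+f*q[0]/-q[2], c["cy"]-f*q[1]/-q[2]],1)
for n in ("top","side"):
    c=env.calibration(n); p=np.load(n+"0.npy"); d=np.load(n+"0d.npy"); print(n,list(c.keys()),"tcp",proj(c,[.262,-.568,.25]),"base",proj(c,[0,0,0]))
    h=cv2.cvtColor(p,cv2.COLOR_RGB2HSV)
    def rep(name,m,z):
        k,l,s,ce=cv2.connectedComponentsWithStats(m.astype(np.uint8))
        for i in np.argsort(-s[1:,4])[:2]+1:
            if s[i,4]<12: continue
            ys,xs=np.where(l==i); dd=d[ys,xs]
            P=np.array([px2w(c,u,v,D) for u,v,D in zip(xs,ys,dd) if D>0])
            print(name,ce[i].round(1),s[i].tolist(),"plane",px2w(c,*ce[i],z=z).round(3),"depth med",np.median(P,0).round(3),"min",np.percentile(P,2,axis=0).round(3),"max",np.percentile(P,98,axis=0).round(3))
    H,S,V=h[...,0],h[...,1],h[...,2]
    rep("red",((H<6)|(H>174))&(S>150)&(V>90),.121)
    rep("yellow",(H>22)&(H<32)&(S>150)&(V>80),.034)
    rep("teal",(H>80)&(H<95)&(S>120)&(V>50),.1)
    for u,v in ((400,330) if n=="top" else (350,300),): print("desk",px2w(c,u,v,d[v,u]).round(3))
E
```

```text
top ['fovy', 'cx', 'cy', 'T'] tcp [643.7 363.4] base [328.3 459.7]
red [370.2 190.2] [365, 185, 11, 11, 92] plane [ 0.604 -0.074  0.121] depth med [ 0.605 -0.073  0.121] min [ 0.593 -0.085  0.116] max [ 0.617 -0.064  0.124]
yellow [250.4 194.7] [244, 190, 10, 15, 40] plane [0.603 0.217 0.034] depth med [0.611 0.216 0.031] min [0.583 0.21  0.002] max [0.618 0.234 0.036]
yellow [253.6 212.8] [253, 208, 2, 11, 16] plane [0.558 0.206 0.034] depth med [0.561 0.207 0.032] min [0.545 0.204 0.018] max [0.57  0.208 0.035]
teal [437.1  23.5] [358, 0, 148, 67, 6065] plane [ 1.06  -0.243  0.1  ] depth med [ 1.31  -0.35  -0.241] min [ 1.176 -0.537 -0.263] max [ 1.394 -0.088 -0.234]
teal [316.3 190.8] [290, 168, 61, 47, 853] plane [0.603 0.051 0.1  ] depth med [0.595 0.059 0.138] min [ 0.572 -0.03   0.001] max [0.646 0.116 0.144]
desk [ 0.29  -0.163 -0.   ]
side ['fovy', 'cx', 'cy', 'T'] tcp [512.5  65.2] base [551.3 304.2]
red [329.4 170. ] [326, 167, 8, 7, 41] plane [ 0.603 -0.069  0.121] depth med [ 0.603 -0.069  0.121] min [ 0.595 -0.078  0.115] max [ 0.611 -0.06   0.124]
yellow [289.5 296.9] [256, 269, 73, 46, 510] plane [0.539 0.267 0.034] depth med [0.536 0.256 0.032] min [0.457 0.208 0.002] max [0.612 0.316 0.04 ]
teal [181.1 141.5] [117, 98, 134, 91, 6949] plane [ 1.06 -0.01  0.1 ] depth med [ 1.415 -0.308 -0.24 ] min [ 1.199 -0.561 -0.261] max [ 1.671 -0.086 -0.234]
teal [88.2  5.9] [65, 0, 57, 15, 428] plane [ 2.082 -0.596  0.1  ] depth med [ 1.685 -0.319  0.27 ] min [ 1.635 -0.408  0.259] max [ 1.724 -0.258  0.281]
desk [0.419 0.196 0.001]
```

```bash
cat > loc.py <<'E'
from h import *
def cloud(n,p,d,c=None):
    c=c or env.calibration(n); f=200/np.tan(np.radians(c["fovy"])/2); T=np.array(c["T"])
    v,u=np.mgrid[:400,:640]; 
    P=np.stack([(u-c["cx"])/f*d,-(v-c["cy"])/f*d,-d,np.ones_like(d)],-1)@T.T
    return P[...,:3],cv2.cvtColor(p,cv2.COLOR_RGB2HSV)
def tray(P,h,lo=(.3,.0,0),hi=(.8,.4,.1)):
    H,S,V=h[...,0],h[...,1],h[...,2]
    m=(H>18)&(H<36)&(S>90)&(V>40)&np.all((P>lo)&(P<hi),-1); Q=P[m]; 
    r=Q[(Q[:,2]>.028)&(Q[:,2]<.045)]
    hd=Q[(Q[:,2]>.005)]
    return m,Q,r
E
python3 - <<'E'
from loc import *
for n in("top","side"):
    P,h=cloud(n,np.load(n+"0.npy"),np.load(n+"0d.npy").astype(float))
    # hopper top
    m=(P[...,2]>.13)&(P[...,2]<.155)&(P[...,0]>.5)&(P[...,0]<.7)&(P[...,1]>-.05)&(P[...,1]<.2)
    Q=P[m][:,:2].astype(np.float32)*1000; print(n,"hopper",len(Q),cv2.minAreaRect(Q))
    # bar / tongue
    m=(P[...,2]>.055)&(P[...,2]<.09)&(P[...,0]>.5)&(P[...,0]<.7)&(P[...,1]<-.03)&(P[...,1]>-.25)
    Q=P[m][:,:2].astype(np.float32)*1000; print("bar",len(Q),cv2.minAreaRect(Q))
    m,Q,r=tray(P,h); r=r.astype(np.float32)
    print("rim+handle-ish",cv2.minAreaRect(r[:,:2]*1000))
    hd=Q[(Q[:,2]>.005)]; 
    far=hd[hd[:,0]<.50]; near=far[far[:,2]>.03]; print("handle",len(near), cv2.fitLine((near[:,:2]*1000).astype(np.float32),cv2.DIST_L2,0,.01,.01).ravel(), near.min(0),near.max(0))
    b=Q[(Q[:,0]>.53)]; print("box",cv2.minAreaRect((b[b[:,2]>.025][:,:2]*1000).astype(np.float32)))
p=np.load("top0.npy")[140:260,180:440]; cv2.imwrite("pics/topcrop.png",cv2.resize(p[:,:,::-1],None,fx=3,fy=3,interpolation=cv2.INTER_CUBIC))
E
```

```text
top hopper 727 ((609.2950439453125, 41.68688201904297), (105.02607727050781, 72.70683288574219), 87.7021713256836)
bar 1225 ((603.4225463867188, -106.49981689453125), (153.29933166503906, 71.1104965209961), 87.35591888427734)
rim+handle-ish ((530.861328125, 254.81988525390625), (161.4968719482422, 105.13783264160156), 8.40562629699707)
handle 92 [9.9021089e-01 1.3957937e-01 4.7508609e+02 2.4587851e+02] [0.45106402 0.23896391 0.03074435] [0.49974496 0.25367657 0.0408938 ]
box ((569.696533203125, 260.4267272949219), (83.02154541015625, 104.8771743774414), 8.405608177185059)
side hopper 721 ((610.5015258789062, 42.799888610839844), (107.82713317871094, 74.1186294555664), 87.91885375976562)
bar 558 ((604.4248657226562, -107.44862365722656), (153.42343139648438, 71.33844757080078), 88.28986358642578)
rim+handle-ish ((651.755126953125, 173.88560485839844), (154.515869140625, 404.75982666015625), 50.0579948425293)
handle 129 [9.8727214e-01 1.5903990e-01 4.7477597e+02 2.4954201e+02] [0.45034845 0.23924125 0.03091581] [0.49970018 0.25703436 0.04119932]
box ((632.7116088867188, 145.5523223876953), (105.68221282958984, 385.83502197265625), 28.37486457824707)
```

View pics/topcrop.png

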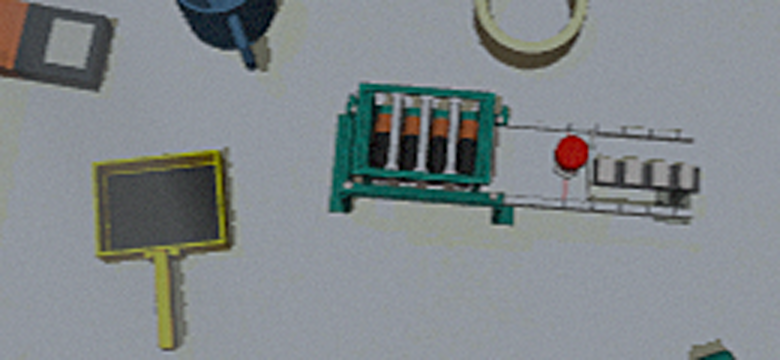

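Measurements:
- **Magazine:** origin about (0.610, 0.042), yaw −2.3°. The knob at (0.604, −0.073) agrees with this.
- **Tray:** centre (0.570, 0.260), yaw 8.4°. The handle line agrees.

Now I'll move above the handle.

```bash
python3 -m crank '[[85,0,0,0,0.045],[85,0,0,0,0.045],[85,1,-1,0,0],[85,1,-1,0,0],[85,1,-1,0,0],[85,1,-1,0,0],[85,1,-1,0,0],[85,1,-1,0,0],[85,1,-1,0,0],[85,1,-1,0,0],[85,1,-1,0,0],[85,1,-1,0,0]]'; python3 -m crank '[[85,1,-1,0,0],[85,1,-1,0,0],[85,1,-1,0,0],[85,0,-1,0,0],[85,0,-1,0,0],[85,0,-1,0,0],[85,0,-1,0,0],[85,0,-1,0,0],[85,0,-1,0,0],[85,0,-1,0,0],[85,0,-1,0,0],[85,0,-1,0,0]]';
```

```text
time_s: 1.6
eef_pos: [0.472, -0.2822, 0.25]
orientation: [-3.141, 0.001, 0.149]
force: [0.0, -0.2, -0.1]
width: 0.0854
time_s: 3.1
eef_pos: [0.5009, 0.0253, 0.25]
orientation: [-3.142, 0.001, 0.149]
force: [-0.3, 0.1, -0.3]
width: 0.085
```

```bash
python3 -m crank '[[60,0.01,-0.985,0,0],[60,0.01,-0.985,0,0],[60,0.01,-0.985,0,0],[60,0.01,-0.985,0.3,0],[60,0.01,-0.985,0.6,0],[60,0.01,-0.985,0.8,0],[60,0.01,-0.985,0.8,0],[60,0.01,-0.985,0.8,0],[60,0.01,-0.985,0.8,0],[60,0,0,0.5,0],[60,0,0,0,0]]'; python3 - <<'E'
from loc import *
s=env.sense(); c=env.calibration("wrist"); p,d=env.snapshot("wrist"); cv2.imwrite("pics/w1.png",p[:,:,::-1])
P,h=cloud("wrist",p,d.astype(float),c)
m,Q,r=tray(P,h,(.42,.15,.005),(.7,.36,.06))
print(s["eef_pos"],s["orientation"],len(Q))
r=r[r[:,2]>.031]; hd=r[r[:,0]<.51]; L=cv2.fitLine((hd[:,:2]*1000).astype(np.float32),cv2.DIST_L2,0,.01,.01).ravel()
print("handle",len(hd),L,np.degrees(np.arctan2(L[1],L[0])),hd.min(0),hd.max(0)); b=r[r[:,0]>.535]; print("box",cv2.minAreaRect((b[:,:2]*1000).astype(np.float32)))
E
```

```text
time_s: 4.47
eef_pos: [0.4702, 0.2428, 0.1343]
orientation: [3.14, 0.002, 0.149]
force: [0.2, -0.3, 0.3]
width: 0.06
[0.4701686  0.24281315 0.1343184 ] [3.14010631e+00 2.26789991e-03 1.48748295e-01] 6328
handle 1348 [9.8916757e-01 1.4679070e-01 4.8201331e+02 2.4871011e+02] 8.440989 [0.45078926 0.23909514 0.03443546] [0.50999534 0.25834747 0.04008564]
box ((565.5535278320312, 260.6050109863281), (69.37217712402344, 106.2153549194336), 8.55037784576416)
```

View pics/w1.png

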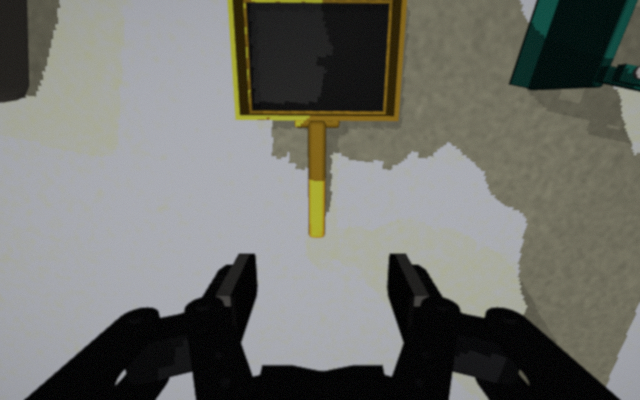

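The wrist view shows the handle at (317,180), running straight up the image, with the tray box above it. The jaws need to go 4 mm to the left.

```bash
python3 -m crank '[[60,0.15,-0.165,0.6,0],[60,0,0,1,0],[60,0,0,1,0],[60,0,0,1,0],[60,0,0,0.68,0],[60,0,0,0,0],[0,0,0,0,0],[0,0,0,0,0],[0,0,0,0,0],[0,0,0,0,0]]'
```

```text
time_s: 5.78
eef_pos: [0.4741, 0.2488, 0.0289]
orientation: [-3.141, -0.001, 0.149]
force: [-0.5, -0.6, 4.8]
width: 0.0111
```

```bash
python3 -m crank '[[0,0,0,-0.4,0],[0,-0.8,0,0,0],[0,-1,0,0,0],[0,-0.5,0,0,0.03],[0,0,0,0,0.03],[0,0,0,0,0]]'
```

```text
time_s: 6.52
eef_pos: [0.4167, 0.2403, 0.0387]
orientation: [-3.142, -0.0, -0.039]
force: [0.2, 0.3, -2.0]
width: 0.0113
```

```bash
python3 -m crank '[[0,0.04,0.95,0,0],[0,0.04,0.95,0,0],[0,0.04,0.95,0,0],[0,0.04,0.95,0,0],[0,0.04,0.95,0,0],[0,0.04,0.95,0,0],[0,0.04,0.95,0,0],[0,0.04,0.95,0,0],[0,0,0,0,0]]'; python3 - <<'E'
from loc import *
s=env.sense(); c=env.calibration("wrist"); p,d=env.snapshot("wrist"); cv2.imwrite("pics/w2.png",p[:,:,::-1])
print(s["eef_pos"],s["orientation"])
p,d=env.snapshot("top"); P,h=cloud("top",p,d.astype(float)); m,Q,r=tray(P,h,(.3,-.1,.005),(.6,.2,.07))
print(len(Q),Q.min(0),Q.max(0))
b=Q[(Q[:,0]>.45)&(Q[:,2]>.03)]; print(cv2.minAreaRect((b[:,:2]*1000).astype(np.float32)))
E
```

```text
time_s: 7.65
eef_pos: [0.4173, 0.0482, 0.0384]
orientation: [3.141, 0.0, -0.041]
force: [-0.0, 0.6, -1.1]
width: 0.011
[0.41733325 0.04815068 0.03840468] [ 3.14079518e+00  3.11294678e-04 -4.09827990e-02]
287 [ 0.48653247 -0.0089665   0.00500413] [0.56165334 0.09730959 0.0481266 ]
((522.4097900390625, 44.44561767578125), (104.89190673828125, 64.94783020019531), 86.20121002197266)
```

View pics/w2.png

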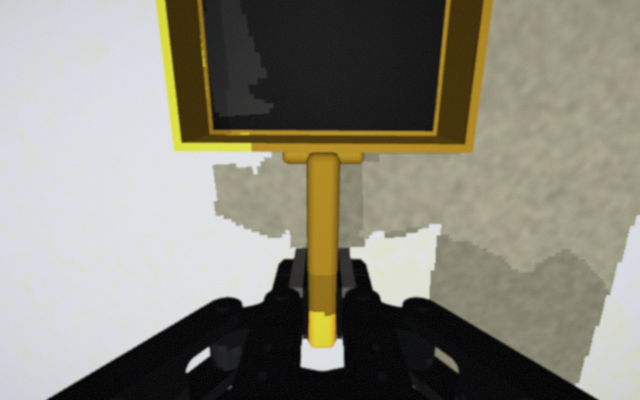

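The wrist view shows the handle held straight between the jaws, with the tray square ahead of it. It is within 2 mm of the bay axis, so I'll insert it.

```bash
python3 -m crank '[[0,0.5,-0.04,0.2,0],[0,0.7,0,0,0],[0,0.7,0,0,0],[0,0.7,0,0,0],[0,0.6,0,0,0],[0,0.3,0,0,0],[0,0,0,0.18,0],[0,0,0,0,0]]'
```

```text
time_s: 8.75
eef_pos: [0.5052, 0.0479, 0.0288]
orientation: [-3.141, -0.001, -0.039]
force: [0.4, -0.2, 1.2]
width: 0.0111
```

Now about 9 mm more, in small pushes to the stop.

```bash
python3 -m crank '[[0,0.2,0,0,0],[0,0.12,0,0,0],[0,0.06,0,0,0],[0,0,0,0,0]]'
```

```text
time_s: 9.25
eef_pos: [0.5144, 0.0471, 0.0288]
orientation: [-3.142, -0.0, -0.04]
force: [-0.6, 0.7, 1.8]
width: 0.011
```

```bash
python3 -m crank '[[0,0.06,0,0,0],[0,0.06,0,0,0],[0,0,0,0,0]]';python3 -m crank '[[0,0.06,0,0,0],[0,0.06,0,0,0],[0,0,0,0,0]]'
```

```text
time_s: 9.62
eef_pos: [0.5155, 0.047, 0.0287]
orientation: [3.141, 0.003, -0.039]
force: [-6.1, 0.3, 7.9]
width: 0.0109
time_s: 10.0
eef_pos: [0.5155, 0.047, 0.0287]
orientation: [3.14, 0.008, -0.038]
force: [-15.7, 1.7, 16.2]
width: 0.0111
```

Contact with the stop. I'll unload, release, and check.

```bash
python3 -m crank '[[0,-0.1,0,0,0],[0,0,0,0,0],[45,0,0,0,0],[45,0,0,0,0],[45,0,0,0,0]]'; python3 - <<'E'
from loc import *
p,d=env.snapshot("side"); q,_=env.snapshot("wrist")
cv2.imwrite("pics/chk.png",np.vstack([cv2.resize(p[120:320,200:440],(720,600))[:360],cv2.resize(q,(720,450))[:240]])[:,:,::-1])
E
```

```text
time_s: 10.62
eef_pos: [0.5182, 0.047, 0.0287]
orientation: [-3.141, -0.001, -0.04]
force: [-0.1, 0.1, 0.5]
width: 0.0451
```

View pics/chk.png

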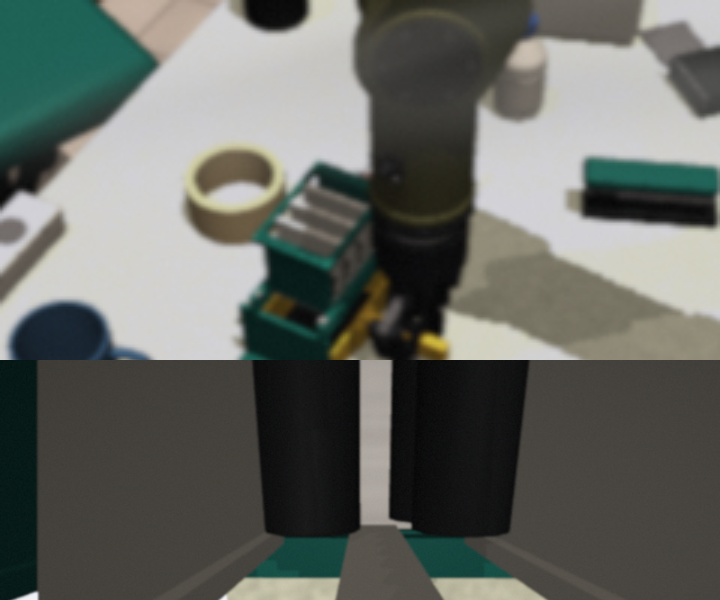

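The side view shows the yellow tray between the legs under the hopper, with the handle pointing out at the front, at about (430,345). The wrist view shows the cells hanging above. Next I'll raise the arm.

```bash
python3 -m crank '[[45,-0.6,0,0,0],[45,-0.2,0,-0.8,0],[45,0,0,-1,0],[45,0,0,-1,0],[45,0,0,-1,0],[45,0,0,-1,0],[45,0,0,-1,0],[45,0,0,-1,0],[45,0,0,-1,0],[45,0,0,-0.4,0]]'; python3 - <<'E'
from loc import *
print(env.sense()["joint_pos"].round(2))
n="side"; p,d=env.snapshot(n); P,h=cloud(n,p,d.astype(float)); m,Q,r=tray(P,h,(.4,-.05,.005),(.66,.13,.06))
b=Q[Q[:,0]<.53]; print(len(b),b[b[:,2]>.033].min(0))
E
```

```text
time_s: 11.98
eef_pos: [0.4983, 0.0479, 0.235]
orientation: [-3.141, -0.002, -0.04]
force: [0.1, 0.3, 0.0]
width: 0.0451
[ 0.14  0.34 -0.39  1.84  0.15  0.98 -1.93]
116 [0.4920016  0.04280408 0.03312977]
```

```bash
python3 -m crank '[[60,0,0,0,0.056],[60,0,0,0,0.056],[60,0,0,0,0.056],[60,0,0,0,0.056],[60,0,0,0,0.056],[60,0,0,0,0.056],[60,0,0,0,0.056],[60,0,0,0,0.056],[60,0,0,0,0.052],[60,0,0,0,0]]';python3 - <<'E'
from loc import *
print(env.sense()["joint_pos"].round(2))
E
```

```text
time_s: 13.28
eef_pos: [0.4955, 0.0475, 0.2285]
orientation: [3.126, -0.003, -1.494]
force: [-0.3, 0.6, -0.8]
width: 0.06
[-0.62  0.41  0.69  1.86 -0.3   1.   -2.87]
```

```bash
python3 -m crank '[[60,0,0,0,-0.056],[60,0,0,0,-0.056],[60,0,0,0,-0.056],[60,0,0,0,-0.056],[60,0,0,0,-0.056],[60,0,0,0,-0.056],[60,0,0,0,-0.056],[60,0,0,0,-0.056],[60,0,0,0,-0.056],[60,0,0,0,-0.056]]';python3 -m crank '[[60,0,0,0,-0.056],[60,0,0,0,-0.056],[60,0,0,0,-0.056],[60,0,0,0,-0.056],[60,0,0,0,-0.056],[60,0,0,0,-0.056],[60,0,0,0,-0.056],[60,0,0,0,0]]';python3 - <<'E'
from loc import *
print(env.sense()["joint_pos"].round(2))
E
```

```text
time_s: 14.52
eef_pos: [0.4958, 0.0473, 0.2291]
orientation: [-3.137, 0.014, 0.274]
force: [0.2, -0.5, 0.5]
width: 0.0603
time_s: 15.52
eef_pos: [0.4959, 0.047, 0.2294]
orientation: [-3.128, -0.0, 1.497]
force: [0.8, -0.3, 0.5]
width: 0.0602
[-0.08  0.34 -0.08  1.85  0.03  0.97 -0.25]
```

```bash
python3 -m crank '[[60,0,0,0,-0.0106],[60,-0.92,0.9,0,0],[60,-0.92,0.9,0,0],[60,-0.92,0.9,0,0],[60,-0.92,0.9,0.4,0],[60,-0.92,0.9,0.8,0],[60,0,0,0,0]]';python3 - <<'E'
from loc import *
s=env.sense(); c=env.calibration("wrist"); p,d=env.snapshot("wrist"); cv2.imwrite("pics/w3.png",p[:,:,::-1])
print(s["eef_pos"],s["orientation"])
P,h=cloud("wrist",p,d.astype(float),c); H,S,V=h[...,0],h[...,1],h[...,2]
m=((H<6)|(H>174))&(S>150)&(V>60); Q=P[m]; print(len(Q),Q.min(0),Q.max(0)); t=Q[Q[:,2]>.116]; print(len(t),cv2.minEnclosingCircle((t[:,:2]*1000).astype(np.float32)),np.median(t[:,2]))
v,u=np.where(m); print(u.mean(),v.mean())
E
```

```text
time_s: 16.4
eef_pos: [0.6029, -0.0749, 0.1956]
orientation: [-3.124, 0.001, 1.525]
force: [-0.2, -0.1, 0.4]
width: 0.0602
[ 0.60290467 -0.07493605  0.19560318] [-3.12420161e+00  1.23049926e-03  1.52458931e+00]
1210 [ 0.59284732 -0.08558404  0.11448917] [6.17670333e-01 2.19373450e-04 3.19277752e-01]
1201 ((608.7609252929688, -42.6826057434082), 42.90226745605469) 0.12088519758931046
327.4933884297521 219.37355371900827
```

View pics/w3.png

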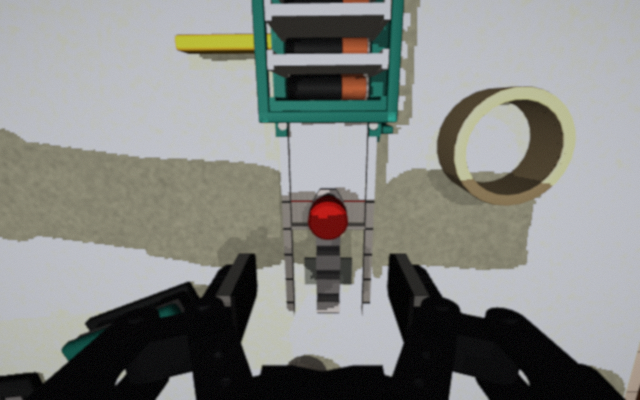

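The wrist view shows the knob at (327,219), with the cells in the magazine above it and the yellow handle at (225,42). The knob measures (0.605, −0.073). I'll go down and pinch it.

```bash
python3 -m crank '[[60,0.08,0.14,0.8,0],[60,0,0,1,0],[60,0,0,1,0],[60,0,0,0.58,0],[60,0,0,0,0]]';python3 -m crank '[[0,0,0,0,0],[0,0,0,0,0],[0,0,0,0,0],[0,0,0,0,0]]'
```

```text
time_s: 17.08
eef_pos: [0.6047, -0.07, 0.1128]
orientation: [-3.125, -0.0, 1.529]
force: [-0.3, 0.6, -0.6]
width: 0.0598
time_s: 17.58
eef_pos: [0.6055, -0.0709, 0.1144]
orientation: [-3.128, 0.0, 1.528]
force: [-1.5, -0.0, 5.8]
width: 0.0239
```

```bash
python3 -m crank '[[0,0,0,-0.2,0],[0,0,0,-0.2,0],[0,0,0,0,0]]'
```

```text
time_s: 17.95
eef_pos: [0.6054, -0.0708, 0.1231]
orientation: [-3.127, 0.0, 1.528]
force: [2.2, -0.6, -7.7]
width: 0.0236
```

```bash
python3 -m crank '[[0,-0.44,0,0,0],[0,-0.44,0,0,0],[0,-0.44,0,0,0],[0,-0.44,0,0,0],[0,0,0,0,0],[0,0,0,0,0]]'
```

```text
time_s: 18.7
eef_pos: [0.6036, -0.1164, 0.1232]
orientation: [-3.127, 0.002, 1.527]
force: [3.5, -2.4, -8.1]
width: 0.0239
```

```bash
python3 -m crank '[[0,0,0,0.2,0],[0,0,0,0.2,0],[0,0,0,0,0]]'
```

```text
time_s: 19.08
eef_pos: [0.6037, -0.1148, 0.1144]
orientation: [-3.128, 0.001, 1.528]
force: [-0.5, -2.4, 5.8]
width: 0.0241
```

The knob is back at z = 0.1144, the same as when it was seated before, and the gate is 44 mm out. I'll release and check that the cells dropped.

```bash
python3 -m crank '[[60,0,0,0,0],[60,0,0,0,0],[60,0,0,0,0]]'; python3 - <<'E'
from loc import *
p,d=env.snapshot("side"); q,e=env.snapshot("top"); w,_=env.snapshot("wrist")
cv2.imwrite("pics/chk2.png",np.vstack([np.hstack([cv2.resize(p[160:260,250:370],(400,333)),cv2.resize(q[145:245,260:380],(400,333))]),cv2.resize(w[:213],(800,266))])[:,:,::-1])
E
```

```text
time_s: 19.45
eef_pos: [0.6032, -0.1145, 0.113]
orientation: [-3.126, 0.0, 1.529]
force: [-1.2, 0.3, 1.0]
width: 0.0601
```

View pics/chk2.png

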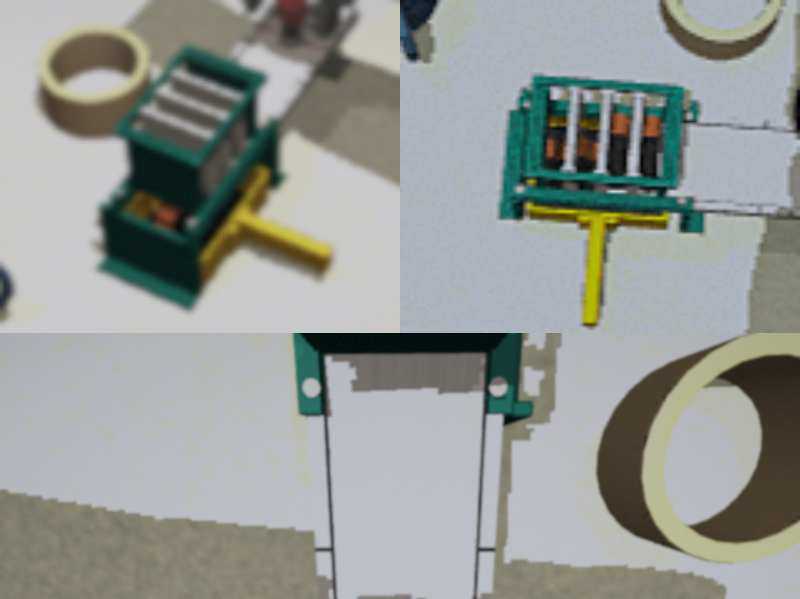

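The two +y columns are open, with their cells lying in the yellow tray. The two −y columns are still full. I'll confirm this by depth, comparing against the start picture.

```bash
cat > col.py <<'E'
from loc import *
R=lambda a:np.array([[np.cos(a),-np.sin(a)],[np.sin(a),np.cos(a)]])
def cols(p,d,t):
    P,h=cloud("top",p,d.astype(float)); L=(P[...,:2]-[.610,.042])@R(np.radians(-2.3))
    for y in (33,11,-11,-33):
        m=(abs(L[...,0])<.02)&(abs(L[...,1]-y/1e3)<.006)&(P[...,2]<.125); print(t,y,m.sum(),np.percentile(P[m][:,2],[10,50,90]).round(3) if m.sum() else "")
E
python3 - <<'E'
from col import *
cols(np.load("top0.npy"),np.load("top0d.npy"),"start"); p,d=env.snapshot("top"); cols(p,d,"now")
E
```

```text
start 33 80 [0.099 0.102 0.104]
start 11 77 [0.097 0.101 0.104]
start -11 79 [0.097 0.102 0.104]
start -33 85 [0.097 0.102 0.104]
now 33 33 [0.004 0.014 0.017]
now 11 47 [0.014 0.019 0.029]
now -11 82 [0.099 0.102 0.104]
now -33 82 [0.099 0.102 0.105]
```

All four cells are down. Now I'll close the gate.

```bash
python3 -m crank '[[0,0,0,0,0],[0,0,0,0,0],[0,0,0,0,0],[0,0,0,0,0],[0,0,0,-0.2,0],[0,0,0,-0.2,0],[0,0,0,0,0]]';python3 -m crank '[[0,0.44,0,0,0],[0,0.44,0,0,0],[0,0.44,0,0,0],[0,0.44,0,0,0],[0,0,0,0,0],[0,0,0,0,0]]'
```

```text
time_s: 20.52
eef_pos: [0.6036, -0.1148, 0.123]
orientation: [-3.127, 0.0, 1.528]
force: [4.2, -0.5, -8.6]
width: 0.0239
time_s: 21.28
eef_pos: [0.6053, -0.0707, 0.1229]
orientation: [-3.126, 0.0, 1.528]
force: [3.4, -2.2, -8.1]
width: 0.0236
```

```bash
python3 -m crank '[[0,0.04,0,0,0],[0,0,0,0,0]]';python3 -m crank '[[0,0,0,0.2,0],[0,0,0,0.2,0],[0,0,0,0,0]]'
```

```text
time_s: 21.52
eef_pos: [0.6053, -0.0706, 0.123]
orientation: [-3.127, 0.001, 1.527]
force: [3.3, -3.8, -8.5]
width: 0.0241
time_s: 21.9
eef_pos: [0.6054, -0.0706, 0.1135]
orientation: [-3.127, 0.001, 1.528]
force: [1.6, -4.3, -2.3]
width: 0.0238
```

```bash
python3 -m crank '[[60,0,0,0,0],[60,0,0,0,0],[60,0,0,0,0],[60,0,0,-0.6,0],[60,0,0,-1,0],[60,0,0,-1,0],[60,0,0,-1,0],[60,0,0,0,0]]'; python3 - <<'E'
from col import *
c=env.calibration("wrist"); w,e=env.snapshot("wrist"); P,h=cloud("wrist",w,e.astype(float),c)
H,S,V=h[...,0],h[...,1],h[...,2]; m=((H<6)|(H>174))&(S>150)&(V>60)&(abs(P[...,1]+.073)<.03)&(abs(P[...,0]-.605)<.03)
Q=P[m]; print(len(Q),np.median(Q[:,2]),(Q.min(0)+Q.max(0))/2)
v,u=np.where(m); print(u.mean(),v.mean(),env.sense()["eef_pos"])
E
```

```text
time_s: 22.9
eef_pos: [0.6079, -0.0699, 0.2061]
orientation: [-3.132, 0.0, 1.528]
force: [-0.5, 0.3, -0.9]
width: 0.0601
1083 0.12087090922567334 [ 0.60529586 -0.07236579  0.119238  ]
319.29639889196676 221.45706371191136 [ 0.60708723 -0.06985174  0.20451834]
```

The knob top is at 0.1209 m and its y is unchanged from the start, so it is seated and shut. I'll back away for a final check.

```bash
python3 -m crank '[[60,0,0,-1,0],[60,0,-0.3,-1,0],[60,-0.5,-1,0,0],[60,-1,-1,0,0],[60,-1,-1,0,0],[60,-1,-1,0,0],[60,-1,-1,0,0],[60,-1,-0.5,0,0],[60,-1,0,0,0],[60,-1,0,0,0],[60,-1,0,0,0],[60,0,0,0,0]]'; python3 - <<'E'
from col import *
p,d=env.snapshot("top"); cols(p,d,"now")
P,h=cloud("top",p,d.astype(float)); H,S,V=h[...,0],h[...,1],h[...,2]
m=((H<6)|(H>174))&(S>150)&(V>90)&(abs(P[...,1]+.073)<.08)&(abs(P[...,0]-.605)<.05); Q=P[m]; print("knob",np.median(Q,0),Q.min(0),Q.max(0))
m,Q,r=tray(P,h,(.4,-.05,.005),(.58,.13,.06)); L=(Q[:,:2]-[.610,.042])@R(np.radians(-2.3)); hh=L[(L[:,0]<-.05)]
print("handle x (expect -119)",hh.min(0),hh.max(0))
s,_=env.snapshot("side")
cv2.imwrite("pics/fin.png",np.vstack([p[60:320,100:],cv2.resize(s[150:350,150:450],(540,340))])[:,:,::-1])
E
```

```text
time_s: 24.45
eef_pos: [0.4524, -0.2777, 0.2544]
orientation: [-3.125, 0.0, 1.525]
force: [-0.2, 0.2, -0.0]
width: 0.06
now 33 66 [0.072 0.074 0.076]
now 11 69 [0.071 0.074 0.076]
now -11 79 [0.097 0.102 0.104]
now -33 85 [0.098 0.102 0.104]
knob [ 0.60448652 -0.07359487  0.12058948] [ 0.59224481 -0.09045387  0.07311964] [ 0.62251566 -0.06163398  0.1253523 ]
handle x (expect -119) [-0.11940216 -0.00482729] [-0.05011505  0.00599337]
```

View pics/fin.png

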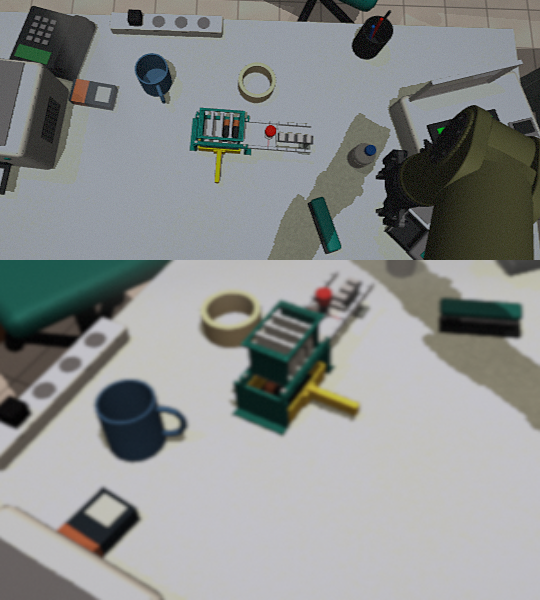

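The final picture shows the gate shut with its plate at 74 mm under the two emptied columns, and two columns still full. The tray handle at (218,165) points to the front, and the bystanders stand where they were. I'll hand in.

```bash
python3 -c "
from cell import env
print(env.hand_in())"
```

```text
the job is handed in; nothing more can be done
None
```

The job is done and handed in at about 24.5 s of the 61 s allowed. The yellow tray is under the magazine against the stop, four cells are issued into it, and the gate is shut and locked.

**What I did:**
1. I pushed the tray in to the stop with its handle towards the robot; contact force was about 16 N.
2. I lifted the knob, drew the gate out 44 mm to the second notch and let the knob drop in.
3. I checked by depth that the two open columns were empty and their cells were in the tray.
4. I lifted the knob again, pushed the gate to its end stop and let the knob lock.

**Last checks:**
- **Knob:** its top is at 0.121 m and its y position is within 1 mm of the start, so it is seated and shut.
- **Cells:** the gate plate is at 74 mm under the two emptied columns. The other two columns read 102 mm, as they did at the start, so those four cells are still in place.
- **Tray:** the handle end is at −119.4 mm, where −119 mm was expected.
- **Bystanders:** they look undisturbed in the final picture. I judged this by eye and did not measure it.

Two readings were off:
- **Wrist turn:** my first turn for the knob grasp went the wrong way. It stopped about 5° short with the last joint almost at its limit (−2.87 of −2.89 rad), in free air. I turned back the other way and nothing was touched.
- **Wrist force:** with the gate shut and the knob lowered it read −2.3 N vertically. The two earlier seated readings were +5.8 N. The knob height after release still showed it was seated.

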